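# Hold the last footstool leg in its corner for screwing

### The arm

A 6-joint arm with a two-finger parallel gripper is mounted at the origin on a cart in front of the work surface, level with it; the furniture and walls round the work are solid. World frame = base frame: x ahead of the robot, y to its left, z up, the work surface at z = 0. Lengths are in m, angles in degrees, forces in N, time in s.
With the tool pointing down it reaches from about 0.325 to 0.85 m from the base axis. Payload 15.5 kg.
Tool frame: the origin (TCP) lies midway between the tips of the shut fingers; the grasp point (between the pads) lies 19 mm behind it; z points along the fingers, y is the line along which they close (so a half turn about z gives the same grasp; the last joint's range is limited). The gripper opens to 91 mm and grips with 3 to 60 N. Pads are 32 mm wide; open, the fingers measure 118 mm over their backs; the gripper's body (76 mm by 178 mm) begins 60 mm behind the grasp point.
Start: joints at [-81.159, 28.281, 77.091, -0, 74.628, -5.472], TCP at [0.155, -0.606, 0.214] pointing down, gripper open.
Joint ranges: [-166.48, 166.48], [-47.26, 123.95], [12.59, 153.08], [-70.14, 250.14], [6.76, 159.57], [-176.63, 176.63]. Speed limits (degrees/s): [108.29, 108.29, 147.25, 172.46, 172.46, 172.46].

### API

Orientations are given as [roll, pitch, yaw] about the fixed x, y, z axes, in that order (R = Rz(yaw) Ry(pitch) Rx(roll)).
In Python, from bench import env gives the robot as it stands.
- The arm moves only by the shell command python3 -m creep 'ROWS' [FORCE]. ROWS is a JSON object of lists of equal length, an entry for each row: "gripper": the finger opening in cm, from 0 to 9.12; "xyz": the shift along the world's x, y, z in cm, a list of three; "yaw": the turn about the world's z in rad. A call has 1 to 20 rows; each row shifts and turns the commanded pose from where the row before left it; what a row does not reach is not made up. A row lasts 1/8 s, in which the tool goes at most 62.5 mm and 10.7 degrees, less where a joint would pass 70% of its speed; a pose out of reach is approached as far as the arm can. A call with a gripper value outside its range is refused whole. The fingers move at their own pace and stop on an object; FORCE is the grip in N (left out, the last holds). Time passes only in rows, so rows that do not move let the fingers close. It gives the time, the measured TCP pose, the force, the opening and the grip force at its end, in the units of the state.
- env.state(): the state, without advancing time (a new reading comes with each control period).
- env.get_image(name): name is "side" or "top" or "wrist"; returns a dict with "frame" (480x640x3 uint8, blue, green, red), "depth" (480x640 float32, m along the optical axis (not along the pixel's ray), 0 where there is no reading), "camera_matrix" (3x3 intrinsics, pixels), "k1" (the pictures are not rectified: a ray, as slopes to the right and down, at radius r is drawn at 1 + k1 r^2 times it, then the intrinsics apply), "R" (3x3) and "t" (3): a world point X has camera coordinates R X + t. Camera axes: x right, y down, z forward; pixel columns grow to the right and rows downward; lengths in m; the calibration is good to about 2 mm. A picture is of the moment at which its call begins.
- env.close_job(): hands the job in; it is judged then, once.
The state is a dict: "time_s": time; "joint_pos": joint angles; "joint_vel": joint speeds; "effort": joint torques, N m; "tcp_pos": TCP position; "eef_rot": TCP orientation; "force": force on the tool from outside, world axes, zero at the start; "ft_torque": the same for the moment, N m; "grip_width": finger opening in m; "gripper_force": force on a finger pad.
Only numpy, scipy, OpenCV 4.12 (cv2) and the standard library are available. Lean on these libraries where they do the work, as an engineer would, in place of code of your own. Each camera call takes 0.05 s, during which the arm holds its last target. There are 200 camera calls.

### The job

The footstool lies upside down on the bench and one corner still lacks its leg. Pull the square-headed leg up out of the rack, stand its square head on the seat in that empty corner, upright, and press it outwards so that it bears flat on both rails at once. Finish while you are still gripping the leg and pressing it against both rails, so that I can drive the screws from outside; leave the other two turned pieces standing in the rack.

Things in the scene. Friction and masses are not known exactly. Their poses are not given: they have to be found in the camera images.
- leg: Loose pale wooden leg, head down in any one of the rack's sockets, 130 mm long, about 0.13 kg: square head 36 x 36 x 56 mm at the bottom, neck and bead (33 mm wide) up to 70 mm, round shaft 28 mm in diameter from 73 to 116 mm, tapered foot on top. Origin: centre of the head's end face (its lowest face); z up the leg, x and y square to the head's faces. Heights are above the origin.
- rack: Dark wooden beam fixed to the bench, 276 x 78 x 50 mm high, that holds turned pieces upright in three square sockets 39 mm wide and 40 mm deep, in a row along its x, at -90, 0 and +90 mm. Origin: centre of its underside, z up.
- stool: Footstool lying upside down, fixed. Seat board on the bench: 220 (x) by 260 (y), 18 mm thick; on it four rails 14 mm thick, 52 mm high (tops 70 mm above the bench), 168 (x) by 208 (y) inside. Three corners have legs like the loose one, up to 148 mm above the bench. Origin: centre of the seat, on the bench, z up; the empty corner is that of +x and -y.
- far_rail: The stool's rail on its +x side, along y, the long one farther from the robot, with pilot holes near the empty corner. Origin: middle of its lower edge on the seat, half-way through its thickness, 91 mm from the stool's centre; axes as the stool's. Wood rubs on wood with a friction coefficient of 0.5 to 0.7.
- right_rail: The stool's rail on its -y side, along x, the short one on the right, with pilot holes near the empty corner. Origin: middle of its lower edge on the seat, half-way through its thickness, 111 mm from the stool's centre; axes as the stool's.
- open_corner (a point): Point on the seat (18 mm above the bench) in the empty corner where the leg's origin lies when the head touches both rails: 18 mm inside the inner face of each of the two rails. Axes as the stool's; the corner itself lies from here in the direction +x, -y.
- finial: Bystander: turned piece with a round lower end 36 mm in diameter, 118 mm tall, standing in another socket of the rack. Origin: centre of its lower end.
- spindle: Bystander: turned piece with a round lower end 36 mm in diameter, 148 mm tall, standing in the third socket of the rack. Origin: centre of its lower end.
There are look-alikes about, which are no part of the job. What is shaped like the leg but black or blue is not meant.

How it is judged (in metres and radians):
On the way, in this order (a step that is already met when the one before it is completed fails the run):
1. the leg is drawn out of its socket, held in the fingers with its head above the rack (z of leg in the frame of rack above 0.055 m and contact force between the fingers and leg above 1 N), for 0.1 s.
2. the leg's head stands on the seat inside the empty corner (z of leg in the frame of open_corner below 0.004 m and horizontal distance between leg and open_corner below 0.03 m), for 0.1 s.
At the end, for the whole second after the job is handed in: The leg stands in the empty corner, head on the seat, within 3 mm of its place, upright (0.04 rad), square to the rails (0.06 rad), still, pressing each of both rails with over 1 N while the fingers grip it (over 2 N), all through the final second; the other two pieces stand in their sockets (contact force between leg and far_rail above 1 N and contact force between leg and right_rail above 1 N and contact force between the fingers and leg above 2 N and z of leg in the frame of open_corner between -0.003 and 0.003 m and horizontal distance between leg and open_corner below 0.003 m and angle between leg's own z axis and vertical below 0.04 rad and (angle between the x axis of leg and the x axis of stool, either way round below 0.06 rad or angle between the x axis of leg and the y axis of stool, either way round below 0.06 rad) and linear speed of leg below 0.01 m/s and z of each of finial, spindle in the frame of rack below 0.02 m and angle between each of finial, spindle's own z axis and vertical below 0.15 rad); the arm keeps its last pose, push and grip.
It fails at once if one of the other turned pieces is pulled out of the rack or knocked over (distance of any of finial, spindle from where it was at the start of the episode above 0.03 m or angle between any of finial, spindle's own z axis and vertical above 0.35 rad).
It also fails if it takes over 51 s, if anything falls off the work surface, if the arm or the gripper's body presses on something with over 40 N, if the wrist force passes 120 N, or if a joint passes its speed limit or range.

## Working session

There is one attempt and no reset: what is moved stays moved. The work goes in short steps, Python scripts to look and compute and a shell command to move; the robot and the scene stay as the last step left them, time stands still between calls to the robot, and variables do not carry over. Pictures are saved under pics/ and viewed, at most 10 in all, crops included, and the job is handed in when it is done.

```bash
mkdir -p pics; ls; cat > h.py <<'E'
from bench import env
import cv2, numpy as np
def ray(im,u,v):
    K=np.array(im["camera_matrix"]);d=np.array([(u-K[0,2])/K[0,0],(v-K[1,2])/K[1,1]])
    s=d.copy()
    for _ in range(20): s=d/(1+im["k1"]*(s@s))
    R=np.array(im["R"]);return -R.T@np.array(im["t"]),R.T@np.array([s[0],s[1],1])
def onz(im,u,v,z):
    o,d=ray(im,u,v);return o+d*(z-o[2])/d[2]
def dep(im,u,v):
    o,d=ray(im,u,v);return o+d*im["depth"][int(round(v)),int(round(u))]
def proj(im,X):
    K=np.array(im["camera_matrix"]);c=np.array(im["R"])@np.array(X)+np.array(im["t"]);s=c[:2]/c[2];s=s*(1+im["k1"]*(s@s))
    return K[0,0]*s[0]+K[0,2],K[1,1]*s[1]+K[1,2]
E
python3 - <<'E'
from h import *
import pickle
for n in("top","side"):
    im=env.get_image(n);pickle.dump(im,open(n+".pkl","wb"));cv2.imwrite(f"pics/{n}1.png",im["frame"])
    R=np.array(im["R"]);print(n,-R.T@im["t"],R[2],im["k1"])
print(env.state())
E
```

```text
pics
top [ 0.44682157 -0.10452735  1.00963569] [ 0.07203405  0.02415035 -0.99710975] -0.06700776381911153
side [0.5668802  0.85233791 0.54471674] [-0.03461803 -0.87825869 -0.47693109] -0.1232602788452947
{'time_s': 0.1, 'joint_pos': array([-8.11599399e+01,  2.83129110e+01,  7.71219673e+01, -1.86354266e-03,
        7.46263009e+01, -5.47190649e+00]), 'joint_vel': array([-0.03671769, -0.17744402, -0.05947772, -0.10616652, -0.05938917,
        0.05070717]), 'effort': array([ 1.49210837e-05, -8.80240130e+01, -3.82546270e+01,  7.06230802e-02,
        4.82099829e-02, -4.52038637e-05]), 'tcp_pos': array([ 0.15444275, -0.60529138,  0.2133902 ]), 'eef_rot': array([-1.79938928e+02, -4.04575891e-03,  1.43124594e+01]), 'force': array([ 0.52025275,  0.32202649, -0.25287694]), 'ft_torque': array([-0.03245013, -0.01550494,  0.01357393]), 'gripper_force': 0.0, 'grip_width': 0.09140468135976398}
```

View pics/top1.png

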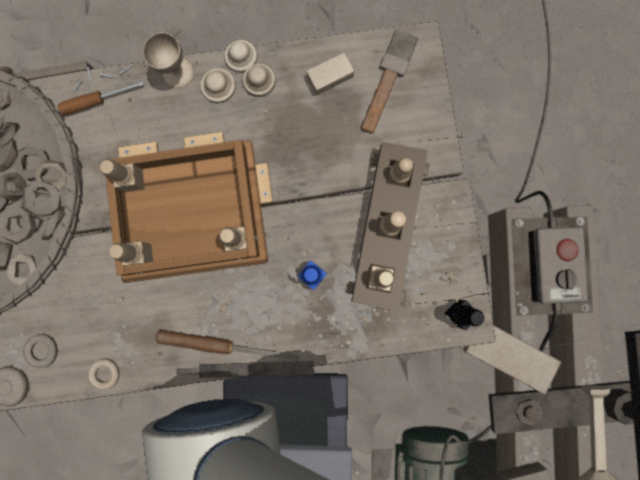

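View pics/side1.png

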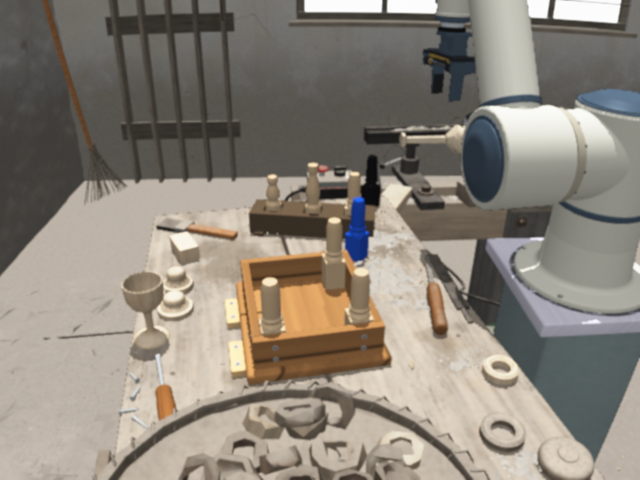

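The top view shows the rack with three pale pieces at about (402,170), (396,220) and (381,278). The stool's empty corner is at the upper right, about (243,150). The blue look-alike stands at (312,275) and the black one at (465,313). The piece at (381,278) shows a square head and fits the leg. In the side view the piece at (272,190) is the short finial and the one at (313,185) the tall spindle. I'll confirm with an enlarged crop.

```bash
python3 - <<'E'
from h import *
import pickle
t=pickle.load(open("top.pkl","rb"));s=pickle.load(open("side.pkl","rb"))
a=cv2.resize(t["frame"][135:315,340:440],None,fx=3.3,fy=3.3,interpolation=cv2.INTER_CUBIC)
b=cv2.resize(s["frame"][155:245,240:390],(460,276),interpolation=cv2.INTER_CUBIC)
c=cv2.resize(t["frame"][130:290,100:275],(460,317),interpolation=cv2.INTER_CUBIC)
r=np.vstack([b,c]);h=min(len(a),len(r));cv2.imwrite("pics/crop1.png",np.hstack([a[:h],r[:h]]))
np.set_printoptions(precision=4,suppress=True)
for u,v in[(402,167),(398,218),(385,277),(381,290),(373,275),(360,290),(410,290),(243,150),(230,236),(116,167),(123,251),(200,230),(258,250)]: print((u,v),dep(t,u,v))
E
```

```text
(402, 167) [ 0.6208 -0.2225  0.1251]
(398, 218) [ 0.5376 -0.2129  0.1572]
(385, 277) [ 0.4497 -0.1967  0.1387]
(381, 290) [ 0.4282 -0.2005  0.0417]
(373, 275) [ 0.4527 -0.1835  0.0805]
(360, 290) [ 0.4276 -0.1649  0.05  ]
(410, 290) [ 0.4284 -0.2554 -0.0006]
(243, 150) [0.6599 0.0371 0.0507]
(230, 236) [0.5064 0.0383 0.1477]
(116, 167) [0.6109 0.2219 0.14  ]
(123, 251) [0.4803 0.2026 0.1454]
(200, 230) [0.5248 0.1129 0.0176]
(258, 250) [0.4915 0.0091 0.029 ]
```

View pics/crop1.png

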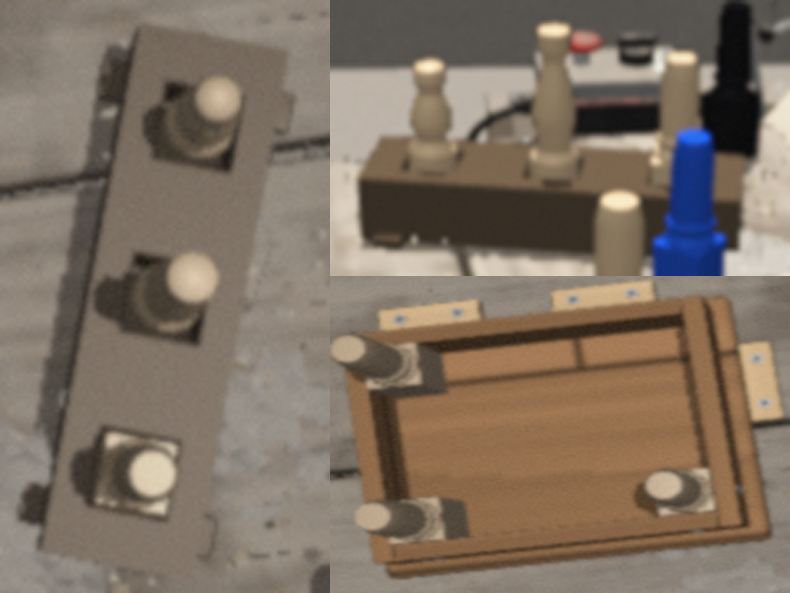

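Crop: the near piece in the rack, at about (140,470), has a square head in its socket, so it is the leg. The other two have round lower ends with dark socket corners showing. Next I measure rack, leg and stool from the depth cloud.

```bash
cat >> h.py <<'E'
def cloud(im):
    K=np.array(im["camera_matrix"]);v,u=np.mgrid[0:480,0:640];d=np.stack([(u-K[0,2])/K[0,0],(v-K[1,2])/K[1,1]],-1);s=d.copy()
    for _ in range(20): s=d/(1+im["k1"]*(s**2).sum(-1,keepdims=True))
    c=np.concatenate([s,np.ones(s.shape[:2]+(1,))],-1)*im["depth"][...,None]
    P=(c-np.array(im["t"]))@np.array(im["R"]);P[im["depth"]==0]=np.nan;return P
def sel(P,x0,x1,y0,y1,z0,z1):
    X,Y,Z=P[...,0],P[...,1],P[...,2]
    return P[(X>x0)&(X<x1)&(Y>y0)&(Y<y1)&(Z>z0)&(Z<z1)]
def rect(p):
    return cv2.minAreaRect((p[:,:2]*1000).astype(np.float32))
E
python3 - <<'E'
from h import *
import pickle
np.set_printoptions(precision=4,suppress=True)
t=pickle.load(open("top.pkl","rb"));P=cloud(t)
print("bench z",np.median(sel(P,.4,.45,-.1,0,-.02,.02)[:,2]))
p=sel(P,.38,.70,-.30,-.13,.044,.056);print("rack",rect(p),np.median(p[:,2]),len(p))
p=sel(P,.43,.72,-.01,.27,.064,.075);print("rails",rect(p),np.median(p[:,2]),len(p))
for e in(1,99): print(np.percentile(p[:,:2],e,axis=0))
for n,a in dict(leg=(.42,.48,-.23,-.16,.13,.15),spin=(.5,.57,-.25,-.18,.15,.165),fin=(.58,.66,-.26,-.19,.117,.14),l1=(.46,.55,0,.08,.14,.155),l2=(.58,.66,.16,.27,.14,.155),l3=(.43,.52,.16,.25,.14,.155)).items():
    p=sel(P,*a);print(n,len(p),p.mean(0),rect(p))
E
```

```text
bench z 0.0020781495905239
rack ((537.197509765625, -212.8994903564453), (79.13314819335938, 276.0876770019531), 80.05644226074219) 0.049412550913689 5979
rails ((558.7913818359375, 139.2871856689453), (196.06283569335938, 237.35650634765625), 9.16479778289795) 0.069497700563028 4190
[0.4489 0.013 ]
[0.6675 0.2607]
leg 219 [ 0.4484 -0.1968  0.138 ] ((448.54010009765625, -197.01406860351562), (24.812301635742188, 23.56136131286621), 45.741390228271484)
spin 202 [ 0.5369 -0.2125  0.1559] ((537.0665893554688, -212.5201873779297), (22.88982391357422, 22.856176376342773), 89.19210815429688)
fin 175 [ 0.6242 -0.2276  0.1239] ((624.6717529296875, -228.01719665527344), (23.222599029541016, 21.48152732849121), 40.627342224121094)
l1 203 [0.5075 0.0432 0.1463] ((508.15545654296875, 43.723609924316406), (23.591083526611328, 23.35474395751953), 46.45196533203125)
l2 197 [0.6093 0.233  0.1463] ((609.3600463867188, 233.45733642578125), (23.16092872619629, 22.605270385742188), 10.878883361816406)
l3 206 [0.4802 0.2113 0.1464] ((480.54229736328125, 211.89768981933594), (23.740524291992188, 23.199918746948242), 13.895941734313965)
```

```bash
python3 -m creep '{"gripper":[8,8,8,8,8,8,8,8,8,8,8,8,8,8,8],"xyz":[[0,0,4],[2.45,3.4,0],[2.45,3.4,0],[2.45,3.4,0],[2.45,3.4,0],[2.45,3.4,0],[2.45,3.4,0],[2.45,3.4,0],[2.45,3.4,0],[2.45,3.4,0],[2.45,3.4,0],[2.45,3.4,0],[2.45,3.4,0],[0,0,0],[0,0,0]],"yaw":[0,-0.035,-0.035,-0.035,-0.035,-0.035,-0.035,-0.035,-0.035,-0.035,-0.035,-0.035,-0.035,0,0]}' 60
python3 - <<'E'
from h import *
im=env.get_image("wrist");cv2.imwrite("pics/w1.png",im["frame"]);P=cloud(im)
p=sel(P,.41,.49,-.24,-.15,.13,.15);print(len(p),p.mean(0) if len(p) else 0, rect(p) if len(p) else 0)
print(env.state()["force"])
E
```

```text
time_s: 1.98
tcp_pos: [0.4482, -0.1978, 0.2537]
eef_rot: [180.0, 0.0, -9.7]
force: [0.6, 0.1, -0.2]
grip_width: 0.08
gripper_force: 0.0
820 [ 0.45111294 -0.19696075  0.1386177 ] ((450.490966796875, -197.142822265625), (25.246997833251953, 23.403791427612305), 79.67393493652344)
[-0.58644035  0.7021025   0.24350232]
```

View pics/w1.png

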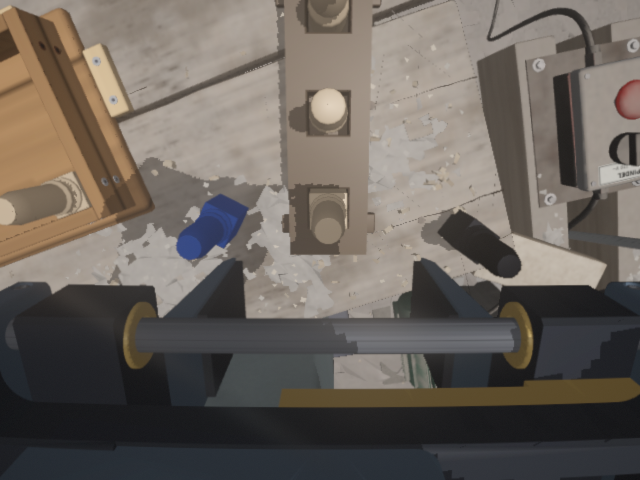

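The wrist view shows the leg at (327,225), centred between the open fingers, with the spindle behind at (328,107) clear of them. Descending and gripping.

```bash
python3 -m creep '{"gripper":[8,8,8,8,8,8,8,8,8,0,0,0,0,0,0,0,0],"xyz":[[0.15,0.1,-2],[0,0,-2],[0,0,-2],[0,0,-2],[0,0,-2],[0,0,-2],[0,0,-2],[0,0,-2],[0,0,-0.8],[0,0,0],[0,0,0],[0,0,0],[0,0,0],[0,0,0],[0,0,0],[0,0,0],[0,0,0]],"yaw":[0,0,0,0,0,0,0,0,0,0,0,0,0,0,0,0,0]}' 50
```

```text
time_s: 4.15
tcp_pos: [0.45, -0.1966, 0.0859]
eef_rot: [-180.0, -0.0, -9.8]
force: [0.7, 0.8, 0.7]
grip_width: 0.0271
gripper_force: 50.0
```

```bash
python3 -m creep '{"gripper":[0,0,0,0,0,0,0,0,0,0,0],"xyz":[[0,0,0.5],[0,0,1],[0,0,1.5],[0,0,1.5],[0,0,1.5],[0,0,1.5],[0,0,1.5],[0,0,1.5],[0,0,1.5],[0,0,1.5],[0,0,0]],"yaw":[0,0,0,0,0,0,0,0,0,0,0]}'
python3 - <<'E'
from h import *
for n in("side",):
    im=env.get_image(n);cv2.imwrite("pics/lift_side.png",im["frame"])
im=env.get_image("top");P=cloud(im)
for n,a in dict(spin=(.5,.57,-.25,-.18,.15,.165),fin=(.58,.66,-.26,-.19,.117,.14)).items():
    p=sel(P,*a);print(n,len(p),p.mean(0))
E
```

```text
time_s: 5.52
tcp_pos: [0.4505, -0.1968, 0.2222]
eef_rot: [180.0, -0.1, -9.7]
force: [1.1, 0.5, -2.7]
grip_width: 0.027
gripper_force: 50.0
spin 0 [nan nan nan]
fin 138 [ 0.62623399 -0.22727633  0.12411163]<stdin>:6: RuntimeWarning: Mean of empty slice.
  ret = um.true_divide(
```

View pics/lift_side.png

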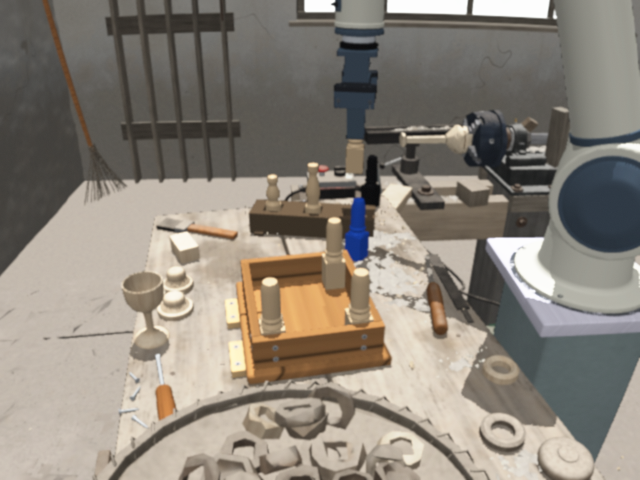

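The side view shows the leg held upright at (355,160), with the spindle (313,190) and finial (272,190) still standing. Carrying it over to a point about 10 mm inside the corner.

```bash
python3 -m creep '{"gripper":[0,0,0,0,0,0,0,0,0,0,0,0,0,0],"xyz":[[1.46,2.25,0],[1.46,2.25,0],[1.46,2.25,0],[1.46,2.25,0],[1.46,2.25,0],[1.46,2.25,0],[1.46,2.25,0],[1.46,2.25,0],[1.46,2.25,0],[1.46,2.25,0],[1.46,2.25,0],[1.46,2.25,0],[0,0,0],[0,0,0]],"yaw":[0.0277,0.0277,0.0277,0.0277,0.0277,0.0277,0.0277,0.0277,0.0277,0.0277,0.0277,0.0277,0,0]}'
python3 - <<'E'
from h import *
import pickle
np.set_printoptions(precision=4,suppress=True)
for n in("side","wrist"):
    im=env.get_image(n);pickle.dump(im,open(n+"2.pkl","wb"));cv2.imwrite(f"pics/{n}2.png",im["frame"])
    if n=="side":
        u,v=map(int,proj(im,[.626,.073,.16]));print(u,v);P=cloud(im)
        # side-camera slices of the leg: x centre against height
        for z in np.arange(.15,.27,.01):
            p=sel(P,.56,.70,.03,.12,z,z+.01)
            if len(p): print(round(z,2),len(p),p[:,0].min(),p[:,0].max(),p[:,1].max())
        p=sel(P,.56,.70,.03,.12,.155,.19)
        if len(p): print("face",np.degrees(np.arctan(np.polyfit(p[:,0],p[:,1],1))))
        c=im["frame"][v-90:v+110,u-100:u+100];c=cv2.resize(c,(600,600))
        cv2.imwrite("pics/sidecrop2.png",c)
E
```

```text
time_s: 7.38
tcp_pos: [0.6246, 0.0731, 0.2202]
eef_rot: [180.0, 0.1, 9.3]
force: [0.1, 0.5, -1.9]
grip_width: 0.0272
gripper_force: 50.0
264 223
0.15 126 0.6043197461159071 0.644045015220026 0.09368839467201762
0.16 130 0.6041389724173636 0.642976199772643 0.09422023845562416
0.17 130 0.6036865790470203 0.6446484376497811 0.09387822874928586
0.18 140 0.6034850737743908 0.6439525086569373 0.09456113200200378
0.19 132 0.6046363147460896 0.6431389351659997 0.09468570255150466
0.2 188 0.6045623890390227 0.6432315587375 0.09215203007270345
0.21 77 0.6090134595822163 0.6396212138678103 0.0893780167067697
0.22 98 0.6050539979526877 0.6451675143564213 0.09816318305183915
0.23 138 0.6046340092349036 0.6446988291368311 0.1001444776701729
0.24 143 0.6042655640999217 0.6460501890049116 0.10021354989173302
0.25 150 0.6038193406948318 0.6455065637531695 0.1020834950850303
0.26 151 0.6034988495679846 0.6447867920431988 0.1020422434078478
0.27 140 0.6033537427768582 0.6378172350378574 0.10436721762343468
face [-1.0048  5.6611]
```

View pics/sidecrop2.png

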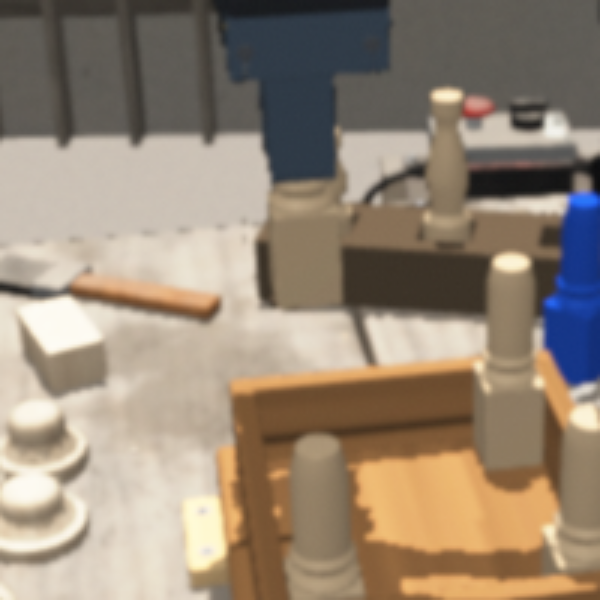

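The crop shows the leg hanging upright in the fingers with its head at about (307,255), above the stool's empty corner; the fingers grip the shaft above the bead. I'll check the head's yaw from its face.

```bash
python3 - <<'E'
from h import *
import pickle
from scipy.stats import theilslopes
im=pickle.load(open("side2.pkl","rb"));P=cloud(im)
p=sel(P,.609,.636,.05,.12,.152,.192)
for a in np.arange(.606,.645,.003):
    q=sel(P,a,a+.003,.05,.12,.152,.192)
    if len(q): print(round(a,3),len(q),np.median(q[:,1]).round(4))
print(np.degrees(np.arctan(theilslopes(p[:,1],p[:,0])[0])))
q=sel(P,.60,.65,.05,.12,.13,.20); print("zmin",q[:,2].min(),np.percentile(q[:,2],1))
w=pickle.load(open("wrist2.pkl","rb"));Q=cloud(w)
q=sel(Q,.60,.66,.04,.12,.196,.206);print("wrist",len(q),rect(q) if len(q)>3 else 0)
E
```

```text
0.606 40 0.0866
0.609 42 0.0875
0.612 41 0.0875
0.615 43 0.0886
0.618 43 0.0885
0.621 42 0.0893
0.624 40 0.0898
0.627 40 0.0907
0.63 43 0.0906
0.633 43 0.0911
0.636 36 0.0923
0.639 17 0.0821
0.642 16 0.065
9.188100014723931
zmin 0.14676548883097604 0.14759773928984982
wrist 1196 ((635.373291015625, 75.77325439453125), (13.952510833740234, 35.85366439819336), 11.10721206665039)
```

Head yaw is 9.2°, matching the rails' 9.2°, and it is upright and centred under the TCP. Lowering onto the seat.

```bash
python3 -m creep '{"gripper":[0,0,0,0,0,0,0,0,0,0],"xyz":[[0,0,-1.5],[0,0,-1.5],[0,0,-1.5],[0,0,-1.5],[0,0,-1.5],[0,0,-1.5],[0,0,-1.5],[0,0,-1.3],[0,0,0],[0,0,0]],"yaw":[0,0,0,0,0,0,0,0,0,0]}'
python3 -m creep '{"gripper":[0,0,0,0,0,0],"xyz":[[0,0,-0.2],[0,0,-0.2],[0,0,-0.2],[0,0,-0.2],[0,0,0],[0,0,0]],"yaw":[0,0,0,0,0,0]}'
```

```text
time_s: 8.72
tcp_pos: [0.6255, 0.0734, 0.1033]
eef_rot: [180.0, -0.0, 9.3]
force: [1.0, 0.4, -1.3]
grip_width: 0.0275
gripper_force: 50.0
time_s: 9.48
tcp_pos: [0.6252, 0.0734, 0.0949]
eef_rot: [-180.0, 0.0, 9.3]
force: [0.5, 0.4, -1.4]
grip_width: 0.0274
gripper_force: 50.0
```

```bash
python3 -m creep '{"gripper":[0,0,0,0],"xyz":[[0,0,-0.05],[0,0,-0.05],[0,0,0],[0,0,0]],"yaw":[0,0,0,0]}';python3 -m creep '{"gripper":[0,0,0],"xyz":[[0,0,-0.05],[0,0,0],[0,0,0]],"yaw":[0,0,0]}'
```

```text
time_s: 9.98
tcp_pos: [0.6252, 0.0734, 0.094]
eef_rot: [-180.0, -0.0, 9.3]
force: [-0.1, -0.5, -0.2]
grip_width: 0.0272
gripper_force: 50.0
time_s: 10.35
tcp_pos: [0.6254, 0.0734, 0.0939]
eef_rot: [180.0, -0.0, 9.3]
force: [-1.3, 0.1, 5.8]
grip_width: 0.0272
gripper_force: 50.0
```

```bash
python3 -m creep '{"gripper":[0,0,0,0,0,0,0,0,0,0],"xyz":[[0.115,-0.083,0.02],[0.115,-0.083,0],[0.115,-0.083,0],[0.115,-0.083,0],[0.115,-0.083,0],[0.115,-0.083,0],[0.115,-0.083,0],[0.115,-0.083,0],[0,0,0],[0,0,0]],"yaw":[0,0,0,0,0,0,0,0,0,0]}';python3 -m creep '{"gripper":[0,0,0,0,0],"xyz":[[0.016,-0.099,0],[0.016,-0.099,0],[0,0,0],[0,0,0],[0,0,0]],"yaw":[0,0,0,0,0]}'
```

```text
time_s: 11.6
tcp_pos: [0.6342, 0.067, 0.0939]
eef_rot: [-180.0, 0.0, 9.3]
force: [-3.4, 1.8, 6.5]
grip_width: 0.027
gripper_force: 50.0
time_s: 12.22
tcp_pos: [0.6349, 0.065, 0.0939]
eef_rot: [-180.0, -0.0, 9.3]
force: [-1.6, 3.7, 5.8]
grip_width: 0.0271
gripper_force: 50.0
```

```bash
for i in 1; do :; done; python3 -m creep '{"gripper":[0,0,0],"xyz":[[0.008,-0.05,0.02],[0,0,0],[0,0,0]],"yaw":[0,0,0]}';python3 -m creep '{"gripper":[0,0,0],"xyz":[[0.008,-0.05,0],[0,0,0],[0,0,0]],"yaw":[0,0,0]}';python3 -m creep '{"gripper":[0,0,0],"xyz":[[0.1,0.016,0],[0.1,0.016,0],[0,0,0]],"yaw":[0,0,0]}'
```

```text
time_s: 12.6
tcp_pos: [0.635, 0.0647, 0.0939]
eef_rot: [-180.0, -0.0, 9.3]
force: [1.0, 5.9, 3.4]
grip_width: 0.0273
gripper_force: 50.0
time_s: 12.98
tcp_pos: [0.635, 0.0645, 0.0939]
eef_rot: [-179.9, -0.0, 9.3]
force: [-0.6, 8.6, 3.5]
grip_width: 0.0269
gripper_force: 50.0
time_s: 13.35
tcp_pos: [0.6359, 0.0646, 0.0939]
eef_rot: [-179.9, 0.1, 9.3]
force: [-7.5, 5.8, 11.1]
grip_width: 0.0271
gripper_force: 50.0
```

```bash
python3 -m creep '{"gripper":[0,0,0],"xyz":[[0,0,0.05],[0,0,0],[0,0,0]],"yaw":[0,0,0]}';python3 -m creep '{"gripper":[0,0,0],"xyz":[[0.05,0.008,0],[0,0,0],[0,0,0]],"yaw":[0,0,0]}'; python3 -m creep '{"gripper":[0,0,0],"xyz":[[0.05,0.008,0],[0,0,0],[0,0,0]],"yaw":[0,0,0]}'
```

```text
time_s: 13.72
tcp_pos: [0.6358, 0.0647, 0.094]
eef_rot: [-179.9, 0.1, 9.3]
force: [-5.5, 6.9, 3.4]
grip_width: 0.027
gripper_force: 50.0
time_s: 14.1
tcp_pos: [0.636, 0.0647, 0.094]
eef_rot: [-179.9, 0.1, 9.3]
force: [-6.6, 5.8, 4.8]
grip_width: 0.0274
gripper_force: 50.0
time_s: 14.48
tcp_pos: [0.6362, 0.0647, 0.094]
eef_rot: [-179.9, 0.2, 9.3]
force: [-9.0, 5.9, 7.3]
grip_width: 0.0269
gripper_force: 50.0
```

```bash
python3 - <<'E'
from h import *
import pickle
np.set_printoptions(precision=4,suppress=True)
w=env.get_image("wrist");s=env.get_image("side");t=env.get_image("top")
pickle.dump((w,s,t),open("three.pkl","wb"))
out=[]
for im,z in((s,.08),(w,.074),(t,.08)):
    u,v=map(int,proj(im,[.637,.065,z]));print(u,v)
    f=cv2.copyMakeBorder(im["frame"],100,100,100,100,cv2.BORDER_CONSTANT)
    r=40 if im is not w else 90
    out.append(cv2.resize(f[v+100-r:v+100+r,u+100-r:u+100+r],(266,266),interpolation=cv2.INTER_CUBIC))
cv2.imwrite("pics/corner.png",np.hstack(out))
P=cloud(s)
for z in np.arange(.06,.18,.01):
    p=sel(P,.60,.68,.03,.11,z,z+.01)
    if len(p): print(round(z,2),len(p),np.percentile(p[:,0],[2,50,98]),np.median(p[:,1]))
E
```

```text
260 262
329 275
223 159
0.06 175 [0.6009 0.6269 0.6699] 0.0790115265960588
0.07 405 [0.6038 0.6508 0.6715] 0.07599944001325952
0.08 72 [0.6203 0.6336 0.648 ] 0.07509818905816526
0.09 53 [0.6183 0.6351 0.6546] 0.0826323434523279
0.1 102 [0.6164 0.6331 0.6561] 0.08609627901160415
0.11 118 [0.616  0.634  0.6555] 0.08684751834839252
0.12 110 [0.6155 0.6328 0.6501] 0.08806631542367803
0.13 111 [0.6152 0.6328 0.6493] 0.08893300203406444
0.14 62 [0.6164 0.6326 0.6488] 0.08955584068031634
0.17 1 [0.6676 0.6676 0.6676] 0.10750120282033279
```

View pics/corner.png

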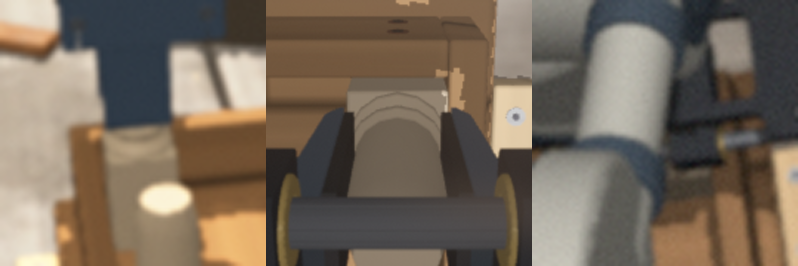

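The wrist crop shows the head's shoulder between the fingers, its right side at the right rail and its far edge close to the far rail. I'll measure the gaps from the wrist depth.

```bash
python3 - <<'E'
from h import *
import pickle
np.set_printoptions(precision=1,suppress=True,linewidth=150)
w,s,t=pickle.load(open("three.pkl","rb"))
a=np.radians(9.2);Rz=np.array([[np.cos(a),-np.sin(a),0],[np.sin(a),np.cos(a),0],[0,0,1]])
Q=(cloud(w)-np.array([.6374,.0651,.0]))@Rz*1000   # stool axes about open_corner, mm
for lo in range(-12,13,4):
    m=(abs(Q[...,1]-lo)<1)&(Q[...,0]>4)&(Q[...,0]<45)&(Q[...,2]>10)&(Q[...,2]<85);q=Q[m];q=q[np.argsort(q[:,0])]
    print("y",lo,[(round(x,1),round(z)) for x,z in q[::max(1,len(q)//22)][:,[0,2]]])
c=w["frame"][150:330,240:440];cv2.imwrite("pics/wz.png",cv2.resize(c,(666,600),interpolation=cv2.INTER_CUBIC))
E
```

```text
y -12 [(np.float64(4.3), 77), (np.float64(7.0), 77), (np.float64(9.2), 76), (np.float64(11.0), 74), (np.float64(12.8), 75), (np.float64(15.0), 73), (np.float64(15.6), 62), (np.float64(15.8), 69), (np.float64(20.1), 70), (np.float64(22.5), 71), (np.float64(24.3), 70), (np.float64(26.7), 71), (np.float64(28.7), 70), (np.float64(30.3), 71), (np.float64(32.1), 69), (np.float64(32.9), 54), (np.float64(33.0), 60), (np.float64(33.1), 36), (np.float64(33.2), 26), (np.float64(34.5), 18), (np.float64(37.2), 19), (np.float64(40.4), 19), (np.float64(42.7), 17)]
y -8 [(np.float64(8.4), 78), (np.float64(10.4), 78), (np.float64(11.8), 74), (np.float64(13.2), 75), (np.float64(14.9), 73), (np.float64(15.6), 66), (np.float64(15.7), 63), (np.float64(20.0), 70), (np.float64(22.0), 71), (np.float64(23.7), 70), (np.float64(25.7), 69), (np.float64(27.5), 70), (np.float64(29.7), 70), (np.float64(31.5), 71), (np.float64(32.9), 38), (np.float64(33.0), 42), (np.float64(33.1), 58), (np.float64(33.2), 40), (np.float64(33.3), 64), (np.float64(35.8), 18), (np.float64(38.9), 18), (np.float64(41.5), 18), (np.float64
[... 2169 characters left out ...]
 (np.float64(33.2), 43), (np.float64(34.0), 19), (np.float64(36.9), 17), (np.float64(39.6), 18), (np.float64(42.7), 17), (np.float64(45.0), 14)]
y 12 [(np.float64(7.5), 77), (np.float64(9.1), 79), (np.float64(10.7), 77), (np.float64(12.0), 74), (np.float64(14.0), 75), (np.float64(15.3), 67), (np.float64(15.5), 64), (np.float64(15.7), 65), (np.float64(20.8), 71), (np.float64(22.7), 70), (np.float64(25.2), 69), (np.float64(27.5), 70), (np.float64(29.4), 71), (np.float64(31.3), 70), (np.float64(32.8), 44), (np.float64(33.0), 63), (np.float64(33.1), 43), (np.float64(33.1), 26), (np.float64(33.3), 41), (np.float64(35.7), 18), (np.float64(38.9), 18), (np.float64(41.6), 18), (np.float64(44.4), 15)]
```

View pics/wz.png

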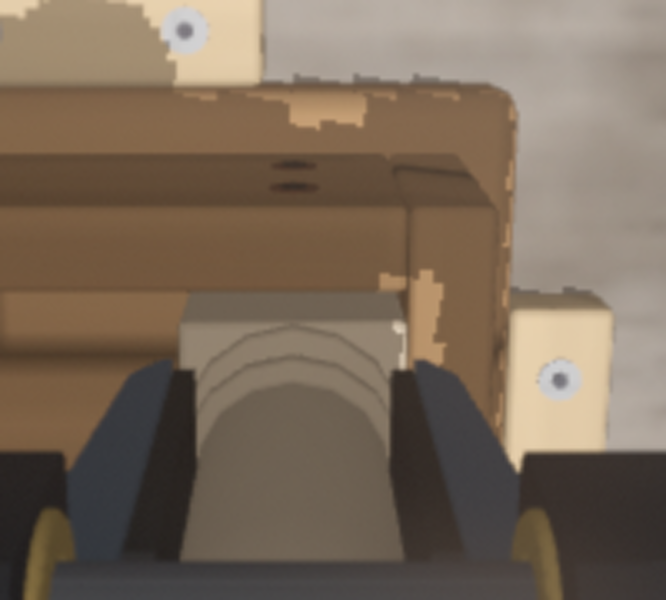

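The enlarged view shows the head flush at the right rail (405,320) but a gap to the far rail. Depth puts the far face at 15.6 mm against 19 mm for the rail, so about 3.5 mm remains and the x force so far is only friction. I'll ease the y and z load and slide on.

```bash
python3 -m creep '{"gripper":[0,0,0],"xyz":[[-0.01,0.06,0.06],[0,0,0],[0,0,0]],"yaw":[0,0,0]}';python3 -m creep '{"gripper":[0,0,0,0,0],"xyz":[[0.05,0.008,0],[0.05,0.008,0],[0.05,0.008,0],[0,0,0],[0,0,0]],"yaw":[0,0,0,0,0]}'; python3 -m creep '{"gripper":[0,0,0,0],"xyz":[[0.05,0.008,0],[0.05,0.008,0],[0,0,0],[0,0,0]],"yaw":[0,0,0,0]}'
```

```text
time_s: 15.0
tcp_pos: [0.6371, 0.065, 0.0944]
eef_rot: [-180.0, 0.1, 9.3]
force: [-4.0, 4.3, -3.0]
grip_width: 0.0272
gripper_force: 50.0
time_s: 15.62
tcp_pos: [0.6387, 0.0653, 0.0944]
eef_rot: [-180.0, 0.1, 9.3]
force: [-4.0, 4.5, -1.7]
grip_width: 0.0274
gripper_force: 50.0
time_s: 16.12
tcp_pos: [0.6393, 0.0654, 0.0944]
eef_rot: [-180.0, 0.1, 9.3]
force: [-5.0, 3.4, -0.6]
grip_width: 0.0274
gripper_force: 50.0
```

```bash
cat > gap.py <<'E'
from h import *
w=env.get_image("wrist");st=env.state();a=np.radians(9.2);c,s=np.cos(a),np.sin(a);Rz=np.array([[c,-s,0],[s,c,0],[0,0,1]])
Q=(cloud(w)-np.array([.6374,.0651,0]))@Rz*1000
def S(x0,x1,y0,y1,z0,z1): return sel(Q,x0,x1,y0,y1,z0,z1)
for z in(58,62,66,70): 
    q=S(10,19.3,-12,12,z,z+4);print("head far face z",z,len(q),np.median(q[:,0]).round(1) if len(q) else "")
q=S(15,33,-12,12,68.5,72);print("rail inner edge",np.percentile(q[:,0],1).round(1),"outer",np.median(S(32,35,-12,12,30,65)[:,0]).round(1))
q=S(5,17.5,-25,25,71.5,75.5);print("head y",np.percentile(q[:,1],[1,99]).round(1),"x max",np.percentile(q[:,0],99).round(1))
print("F stool",(st["force"]@Rz).round(1),"tcp",((st["tcp_pos"]-[.6374,.0651,0])@Rz*1000).round(2))
E
python3 gap.py; python3 -m creep '{"gripper":[0,0,0,0],"xyz":[[0.05,0.008,0],[0.05,0.008,0],[0,0,0],[0,0,0]],"yaw":[0,0,0,0]}'; python3 gap.py
```

```text
head far face z 58 0 
head far face z 62 0 
head far face z 66 36 18.9
head far face z 70 135 18.9
rail inner edge 18.8 outer 33.1
head y [-16.1  19. ] x max 17.5
F stool [-4.7  5.6  0.9] tcp [ 1.940e+00 -2.000e-02  9.446e+01]
time_s: 16.68
tcp_pos: [0.6395, 0.0654, 0.0944]
eef_rot: [-180.0, 0.2, 9.3]
force: [-10.1, 3.8, 3.9]
grip_width: 0.0272
gripper_force: 50.0
head far face z 58 0 
head far face z 62 0 
head far face z 66 45 19.0
head far face z 70 127 18.8
rail inner edge 18.9 outer 33.1
head y [-21.6  18.9] x max 17.5
F stool [-9.3  5.1  3.9] tcp [ 2.080e+00 -2.000e-02  9.443e+01]
```

Contact with the far rail now: head face at 18.9–19.0 against the rail's 18.9, with force in both axes. Checking the leg's tilt from its shaft.

```bash
python3 - <<'E'
from h import *
import pickle
from scipy.stats import theilslopes
a=np.radians(9.2);c,s=np.cos(a),np.sin(a);Rz=np.array([[c,-s,0],[s,c,0],[0,0,1]])
for im,z0,o in((pickle.load(open("wrist2.pkl","rb")),.144,(.6246,.0731)),(env.get_image("wrist"),.0185,(.6395,.0654))):
    Q=(cloud(im)-np.array([*o,z0]))@Rz*1000
    b=[]
    for z in range(76,126,3):
        q=sel(Q,5,20,-5,5,z,z+3)
        if len(q)>5: b.append((z+1.5,np.percentile(q[:,0],80),len(q)))
    b=np.array(b);print(b.round(1).tolist());m=(b[:,0]>77)&(b[:,0]<114)
    print("tilt rad about y:",theilslopes(b[m,1],b[m,0])[0])
im=env.get_image("side");P=(cloud(im)-np.array([.6374,.0651,0]))@Rz*1000
q=sel(P,-14,0,10,24,50,72);print("side head +y face",len(q),"y",np.median(q[:,1]),"slope dy/dz",theilslopes(q[:,1],q[:,2])[0],"yaw",theilslopes(q[:,1],q[:,0])[0])
E
python3 -m creep '{"gripper":[0,0,0],"xyz":[[0,0,0],[0,0,0],[0,0,0]],"yaw":[0,0,0]}'
```

```text
[[77.5, 13.2, 43.0], [80.5, 13.1, 53.0], [83.5, 13.1, 44.0], [86.5, 13.2, 57.0], [89.5, 13.1, 58.0], [92.5, 13.3, 56.0], [95.5, 13.2, 61.0], [98.5, 13.1, 65.0], [101.5, 13.2, 76.0], [104.5, 13.1, 68.0], [107.5, 13.2, 80.0], [110.5, 13.2, 78.0], [113.5, 13.2, 87.0], [116.5, 13.1, 117.0], [119.5, 12.5, 155.0], [122.5, 11.9, 139.0], [125.5, 11.9, 26.0]]
tilt rad about y: 0.0009680435806467807
[[77.5, 13.0, 48.0], [80.5, 12.9, 52.0], [83.5, 13.0, 45.0], [86.5, 13.1, 50.0], [89.5, 13.1, 63.0], [92.5, 13.1, 55.0], [95.5, 13.1, 62.0], [98.5, 13.1, 69.0], [101.5, 13.3, 64.0], [104.5, 13.1, 76.0], [107.5, 13.2, 73.0], [110.5, 13.3, 81.0], [113.5, 13.3, 91.0], [116.5, 13.2, 121.0], [119.5, 12.6, 150.0], [122.5, 12.0, 130.0], [125.5, 12.0, 11.0]]
tilt rad about y: 0.009464928670613881
side head +y face 60 y 16.572971099030404 slope dy/dz -0.04379400656937735 yaw 0.08687370969710963
time_s: 17.2
tcp_pos: [0.6395, 0.0655, 0.0944]
eef_rot: [-180.0, 0.2, 9.3]
force: [-10.5, 3.2, 3.5]
grip_width: 0.0271
gripper_force: 50.0
```

Tilt is 0.009 rad. I'll add y push so the right rail's share is certain even with friction at the far rail, then check the head's yaw.

```bash
python3 -m creep '{"gripper":[0,0,0,0,0,0],"xyz":[[0.008,-0.05,0],[0.008,-0.05,0],[0,0,0],[0,0,0],[0,0,0],[0,0,0]],"yaw":[0,0,0,0,0,0]}'; python3 gap.py; python3 - <<'E'
from h import *
from scipy.stats import theilslopes
a=np.radians(9.2);c,s=np.cos(a),np.sin(a);Rz=np.array([[c,-s,0],[s,c,0],[0,0,1]])
Q=(cloud(env.get_image("wrist"))-np.array([.6374,.0651,0]))@Rz*1000
e=[]
for y in np.arange(-14,15,2):
    q=sel(Q,5,18.3,y-1,y+1,71.8,75.5)
    r=sel(Q,30,34,y-1,y+1,30,66)
    if len(q) and len(r): e.append((y,q[:,0].max(),np.median(r[:,0])))
e=np.array(e);print(e.round(1).tolist());print("rail yaw resid",theilslopes(e[:,2],e[:,0])[0])
f=sel(Q,18.3,19.6,-16,16,71.5,74.5);print("head top-edge y range",np.percentile(f[:,1],[1,99]) if len(f) else 0,len(f), "slope",theilslopes(f[:,0],f[:,1])[0] if len(f)>5 else 0)
for _ in range(5): print(env.state()["force"].round(1),end=" ")
E
```

```text
time_s: 17.95
tcp_pos: [0.6395, 0.0652, 0.0945]
eef_rot: [-179.9, 0.2, 9.3]
force: [-11.2, 8.6, 5.3]
grip_width: 0.0271
gripper_force: 50.0
head far face z 58 0 
head far face z 62 0 
head far face z 66 45 19.0
head far face z 70 121 18.9
rail inner edge 18.9 outer 33.1
head y [-20.   19.3] x max 17.5
F stool [-8.7 10.   4.3] tcp [ 2.12 -0.24 94.43]
[[-14.0, 18.2, 33.1], [-12.0, 18.3, 33.0], [-10.0, 18.3, 33.0], [-8.0, 18.3, 33.0], [-6.0, 18.1, 33.1], [-4.0, 18.2, 33.0], [-2.0, 18.2, 33.1], [0.0, 18.2, 33.2], [2.0, 18.2, 33.2], [4.0, 18.3, 33.1], [6.0, 18.0, 33.1], [8.0, 18.2, 33.0], [10.0, 18.2, 33.0], [12.0, 18.2, 33.0], [14.0, 18.2, 33.0]]
rail yaw resid -0.0008773691059928979
head top-edge y range [-15.63966846  15.37826128] 148 slope -0.00421914905979957
[-11.3   9.    5.4] [-11.3   9.    5.4] [-11.3   9.    5.4] [-11.3   9.    5.4] [-11.3   9.    5.4]
```

Yaw error is 0.004 rad, the head is flush with the far rail, and about 10 N loads each axis. One small extra push in x for margin, then a settle.

```bash
python3 -m creep '{"gripper":[0,0,0,0,0,0,0,0],"xyz":[[0.05,0.008,0],[0,0,0],[0,0,0],[0,0,0],[0,0,0],[0,0,0],[0,0,0],[0,0,0]],"yaw":[0,0,0,0,0,0,0,0]}'; python3 gap.py; python3 - <<'E'
from h import *
im=env.get_image("top");P=cloud(im)
for n,a in dict(spin=(.5,.57,-.25,-.18,.15,.165),fin=(.58,.66,-.26,-.19,.117,.14)).items():
    p=sel(P,*a);print(n,len(p),p.mean(0))
E
```

```text
time_s: 19.05
tcp_pos: [0.6396, 0.0652, 0.0944]
eef_rot: [-179.9, 0.3, 9.3]
force: [-13.4, 8.1, 6.0]
grip_width: 0.0275
gripper_force: 50.0
head far face z 58 0 
head far face z 62 0 
head far face z 66 42 19.1
head far face z 70 141 18.9
rail inner edge 19.0 outer 33.1
head y [-23.8  19.3] x max 17.5
F stool [-12.    9.6   6.3] tcp [ 2.22 -0.23 94.41]
spin 205 [ 0.53692032 -0.21240452  0.15593533]
fin 176 [ 0.62406229 -0.22776929  0.1238708 ]
```

```bash
python3 -c "
from bench import env
print(env.close_job())"
```

```text
the job is handed in; nothing more can be done
None
```

I handed the job in with the leg standing upright in the empty corner, gripped at 50 N and pressed towards both rails (about 12 N far rail, 10 N right rail at the wrist, friction included); the finial and spindle still stand in the rack, and no verdict came back.

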